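# Find the free display lid and tip it open

## Task

Three of the four identical tipping lids of the jewellery display case sit over full compartments and cannot tip; one compartment needs restocking. With the fingertips, press the lids gently on their brass dots until you find the one that rocks, then push its dot end down to the stop so that it is fully open, and leave it open. Only push the lids, never grip or pull them up or force the solid ones, and leave the other things on the case and the table where they are.

Things in the scene. Friction and masses are not known exactly. Their poses are not given: they have to be found in the camera images.
- case: wooden jewellery display case fixed to the table, 164 (x) x 470 (y) x 78 mm high; origin at the centre of its underside, z up, -x towards the robot, y along its length. Four compartments, each with a tipping lid, lie at y = +178, +78, -78 and -178 mm (lids 1 to 4, their centres at x = 0); the rims and the 70 mm wide middle ledge are 78 mm high, flush with the lids. Each compartment opening is 136 x 86 mm and 72 mm deep. Which lid is free differs each time
- push_1 (a point): flat brass dot (14 mm across) on top of lid 1, on its centre line, 42 mm from the pivot towards the case's -x side: the place to push. Axes as the lid's: x along the lid away from the dot end, z out of its top. 78 mm above the table when the lid is level; sinks as the lid tips
- lid_1 (a joint): tip angle of lid 1 (rad), a grey panel 130 x 82 x 6 mm pivoting see-saw fashion about a level axis (the case's y) through its middle. About 0 when level (starts up to 0.012 off); grows as the dot end sinks, to its stop at 0.60; least -0.10. Over a full compartment it is solid from about 0.03 on; the free lid moves under about 2.5 N at the dot and stays where it is left
- push_2 (a point): flat brass dot (14 mm across) on top of lid 2, on its centre line, 42 mm from the pivot towards the case's -x side: the place to push. Axes as the lid's: x along the lid away from the dot end, z out of its top. 78 mm above the table when the lid is level; sinks as the lid tips
- lid_2 (a joint): tip angle of lid 2 (rad), a grey panel 130 x 82 x 6 mm pivoting see-saw fashion about a level axis (the case's y) through its middle. About 0 when level (starts up to 0.012 off); grows as the dot end sinks, to its stop at 0.60; least -0.10. Over a full compartment it is solid from about 0.03 on; the free lid moves under about 2.5 N at the dot and stays where it is left
- push_3 (a point): flat brass dot (14 mm across) on top of lid 3, on its centre line, 42 mm from the pivot towards the case's -x side: the place to push. Axes as the lid's: x along the lid away from the dot end, z out of its top. 78 mm above the table when the lid is level; sinks as the lid tips
- lid_3 (a joint): tip angle of lid 3 (rad), a grey panel 130 x 82 x 6 mm pivoting see-saw fashion about a level axis (the case's y) through its middle. About 0 when level (starts up to 0.012 off); grows as the dot end sinks, to its stop at 0.60; least -0.10. Over a full compartment it is solid from about 0.03 on; the free lid moves under about 2.5 N at the dot and stays where it is left
- push_4 (a point): flat brass dot (14 mm across) on top of lid 4, on its centre line, 42 mm from the pivot towards the case's -x side: the place to push. Axes as the lid's: x along the lid away from the dot end, z out of its top. 78 mm above the table when the lid is level; sinks as the lid tips
- lid_4 (a joint): tip angle of lid 4 (rad), a grey panel 130 x 82 x 6 mm pivoting see-saw fashion about a level axis (the case's y) through its middle. About 0 when level (starts up to 0.012 off); grows as the dot end sinks, to its stop at 0.60; least -0.10. Over a full compartment it is solid from about 0.03 on; the free lid moves under about 2.5 N at the dot and stays where it is left
- ring_box: closed blue ring box, 41 x 41 x 21 mm, loose, standing on the case's middle ledge; origin at the centre of its underside
- bead_tin: low round aluminium tin, 40 mm across, 18 mm high, loose, standing on the case's middle ledge; origin at the centre of its underside
- bottle_amber: small amber glass jar with a brass cap, 38 mm across, 62 mm high, loose on the table to the left; origin at the centre of its underside
- bottle_blue: small blue bottle, 34 mm across, 70 mm high, loose on the table to the right; origin at the centre of its underside
- bangle: copper bangle lying flat, 72 mm across, 12 mm high, loose on the table in front of the case; origin at the centre of its underside
- bead_cup: small blue ceramic bowl, 70 mm across, 50 mm high, loose on the table to the left; origin at the centre of its underside
- gift_box: closed red ring box, 41 x 41 x 21 mm, loose on the table in front of the case; origin at the centre of its underside

How it is judged:
By the outcome, as a careful person would: the job done as asked, in the order asked, and still so for the second after the job is handed in, with the robot touching nothing.
It also fails if it takes over 48 s, if anything falls off the work surface, if the arm or the gripper's body presses on something with over 40 N, if the wrist force passes 120 N, or if a joint passes its speed limit or range.

## Robot

A 6-joint arm with a two-finger parallel gripper is mounted at the origin on the work surface. World frame = base frame: x ahead of the robot, y to its left, z up, the work surface at z = 0. Lengths are in m, angles in degrees, forces in N, time in s.
With the tool pointing down it reaches from about 0.325 to 0.9 m from the base axis. Payload 6.1 kg.
Tool frame: the origin (TCP) lies on the centre line of the jaws, within the pads' length; the fingertips stand arm.tip_reach ahead of it and the grasp point (between the pads) lies 2 mm behind it (arm.tip_reach is the distance from the TCP to the fingertips, in m); z points along the fingers, x is the direction in which the jaws open and shut, and the axes are right-handed (so a half turn about z gives the same grasp; the last joint's range is limited). The gripper opens to 85 mm and grips with 20 to 120 N. Pads are 22 mm wide; open, the fingers measure 114 mm over their backs; the gripper's body (76 mm by 85 mm) begins 54 mm behind the grasp point. The pads swing forward as they close: fully open they stand 13 mm farther back than shut.
Start: joints at [-77.47, 12.628, 87.462, -0, 79.91, -7.225], TCP at [0.211, -0.588, 0.248] pointing down, gripper open.
Joint ranges: [-170.65, 170.65], [-52.31, 119.04], [5.05, 147.46], [-71.25, 251.25], [11.57, 151.72], [-153.62, 153.62]. Speed limits (degrees/s): [147.25, 147.25, 172.46, 180, 180, 180].

## Interface

Orientations are given as [roll, pitch, yaw] about the fixed x, y, z axes, in that order (R = Rz(yaw) Ry(pitch) Rx(roll)).
In Python, from station import observe, imaging, arm gives the robot as it stands. The module is installed in compiled form; this text tells all that it offers.
- The arm moves only by the shell command python3 -m handwheel 'ROWS' [FORCE]. ROWS is JSON, a list of rows, each a list of 7 numbers: the turn, a rotation vector about the tool's x, y, z in rad, then the shift along the tool's x, y, z in cm, then the gripper's target within -1 to 1 (fully open at 1, half-way at 0, shut at -1). A call has 1 to 12 rows; each row shifts and turns the commanded pose from where the row before left it, along the tool's axes as they then stand; what a row does not reach is not made up. A row lasts 1/12 s, in which the tool goes at most 41.7 mm and 7.16 degrees, less where a joint would pass 70% of its speed; a pose out of reach is approached as far as the arm can. A call is refused whole if a number of a shift passes 4.17 or a number of a turn 0.125, either way. A call with a gripper value outside its range is refused whole. The fingers move at their own pace and stop on an object; FORCE is the grip in N (left out, the last holds). Time passes only in rows, so rows that do not move let the fingers close. It gives the time, the measured TCP pose, the force and the opening at its end, in the units of the state.
- observe(): the state, without advancing time (a new reading comes with each control period).
- imaging.snapshot(name): name is "side" or "top" or "wrist"; returns a dict with "color" (420x560x3 uint8, red, green, blue), "depth" (420x560 float32, m along the optical axis (not along the pixel's ray), 0 where there is no reading), "vertical_fov" (degrees; the focal length in pixels is half the picture's height over the tangent of half this angle, whatever the lens; pixels are square), "cx", "cy" (the principal point, pixels), "R" (3x3) and "t" (3): a world point X has camera coordinates R X + t. Camera axes: x right, y down, z forward; pixel columns grow to the right and rows downward; lengths in m; the calibration is good to about 2 mm. The wrist camera is an equidistant fisheye: a pixel r from the principal point sees the ray r / f radians off the axis. A picture is of the moment at which its call begins.
- arm.sign_off(): hands the job in, once; it reports no verdict.
The state is a dict: "time": time; "q": joint angles; "qvel": joint speeds; "joint_efforts": joint torques, N m; "tcp_pos": TCP position; "eef_rot": TCP orientation; "force": force on the tool from outside, world axes, zero at the start; "wrist_torque": the same for the moment, N m; "grip_width": opening from 0.0 (shut) to 1.0 (fully open).
Only numpy, scipy, OpenCV 4.12 (cv2) and the standard library are available. Lean on these libraries where they do the work, as an engineer would, in place of code of your own. Each camera call takes 0.05 s, during which the arm holds its last target.

## Working session

There is one attempt and no reset: what is moved stays moved. The work goes in short steps, Python scripts to look and compute and a shell command to move; the robot and the scene stay as the last step left them, time stands still between calls to the robot, and variables do not carry over. Pictures are saved under pics/ and viewed, and the job is handed in when it is done.

```bash
mkdir -p pics; python3 - <<'E'
from station import observe, imaging, arm
import cv2
s=observe(); print(s, arm.tip_reach)
for n in("top","side"):
    d=imaging.snapshot(n); cv2.imwrite(f"pics/{n}0.png",d["color"][:,:,::-1]); print(n,d["vertical_fov"],d["cx"],d["cy"],d["R"],d["t"])
E
```

```text
{'time': 0.0, 'q': array([-7.74696443e+01,  1.26758697e+01,  8.75250007e+01,  7.84897912e-04,
        7.99102677e+01, -7.22596708e+00]), 'qvel': array([ 0.03985375,  0.01195673, -0.06933098,  0.0278402 ,  0.02776081,
       -0.0105092 ]), 'joint_efforts': array([ 2.31681888e-04, -4.96894956e+01, -3.89397883e+01, -2.93498367e-06,
        1.11947398e-02, -4.74203716e-06]), 'tcp_pos': array([ 0.21112968, -0.58765862,  0.24719948]), 'eef_rot': array([-1.79985254e+02,  1.10158226e-01, -7.02438013e+01]), 'force': array([ 0.07544894, -0.17472654, -0.09078404]), 'wrist_torque': array([-0.01759705, -0.00498092,  0.00682648]), 'grip_width': 0.9995931642103261} 0.017
top 49.75546582730423 275.7659670329153 204.3644968508663 [[-0.05562231 -0.99845005  0.00191303]
 [-0.97602328  0.05396892 -0.21086942]
 [ 0.21043934 -0.01359621 -0.97751237]] [-0.0046732   0.50444723  1.32573522]
side 47.062847175939204 282.0964819407777 210.23542399250115 [[-9.84387602e-01 -1.76014331e-01  6.16526671e-05]
 [-1.37077366e-01  7.66406739e-01 -6.27559165e-01]
 [ 1.10412155e-01 -6.17769913e-01 -7.78568873e-01]] [0.47947173 0.1308001  1.18687594]
```

View pics/top0.png

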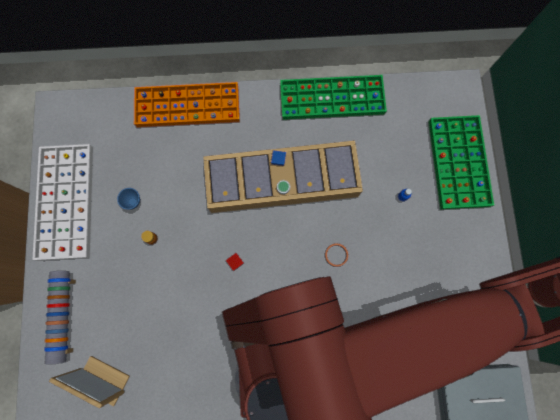

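View pics/side0.png

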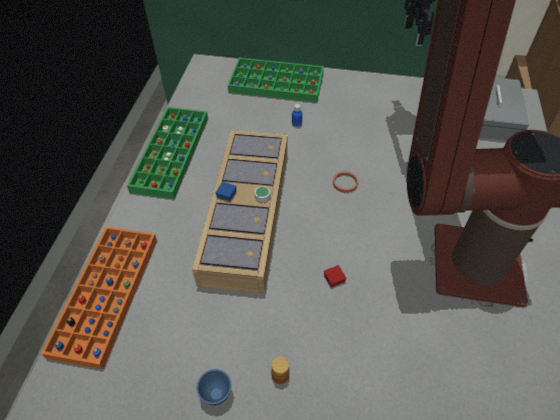

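The top view shows the case at cols 205–360, rows 143–210, with dots near (225,193), (258,190), (309,189) and (343,181). Next I'll measure the dots and corners.

```bash
cat > h.py <<'E'
from station import observe, imaging, arm
import numpy as np, cv2
def ray(d,u,v,z):
    h,w=d["color"].shape[:2]; f=h/2/np.tan(np.radians(d["vertical_fov"])/2)
    c=np.array([(u-d["cx"])/f,(v-d["cy"])/f,1]); R=np.array(d["R"]);t=np.array(d["t"])
    o=-R.T@t; r=R.T@c; return o+r*(z-o[2])/r[2]
def pix(d,X):
    h,w=d["color"].shape[:2]; f=h/2/np.tan(np.radians(d["vertical_fov"])/2)
    c=np.array(d["R"])@X+d["t"]; return c[:2]/c[2]*f+[d["cx"],d["cy"]]
E
python3 - <<'E'
from h import *
for n,(x0,x1,y0,y1) in {"top":(195,375,130,225),"side":(190,300,120,295)}.items():
    d=imaging.snapshot(n); im=d["color"]
    crop=im[y0:y1,x0:x1,::-1]; k=4 if n=="top" else 3
    cv2.imwrite(f"pics/{n}crop.png",cv2.resize(crop,None,fx=k,fy=k,interpolation=cv2.INTER_CUBIC))
    hsv=cv2.cvtColor(im,cv2.COLOR_RGB2HSV)
    # lids: low saturation grey-blue inside crop
    m=((hsv[...,1]<90)&(hsv[...,2]<150)).astype(np.uint8)
    wood=cv2.inRange(hsv,(10,70,80),(28,255,255)); mm=np.zeros_like(wood); mm[y0:y1,x0:x1]=wood[y0:y1,x0:x1]
    N,l,st,c=cv2.connectedComponentsWithStats(mm)
    for i in range(1,N):
        if st[i,4]>=5:
            print(n,st[i],c[i].round(1),ray(d,*c[i],.078).round(4))
    big=(l==1+np.argmax(st[1:,4])).astype(np.uint8)
    cn=max(cv2.findContours(big,0,2)[0],key=cv2.contourArea)
    P=np.array([ray(d,*p[0],.078)[:2] for p in cn],np.float32)
    print(n,"rect",cv2.minAreaRect(P))
    dep=d["depth"]; print(np.median(dep[y0:y1,x0:x1]))
E
```

```text
top [ 204  141  158   68 3172] [280.8 176.5] [ 0.5836 -0.0524  0.078 ]
top [340 178   5   5  18] [341.9 180.3] [ 0.5616 -0.2363  0.078 ]
top [307 182   5   4  17] [309.1 183.6] [ 0.5568 -0.1365  0.078 ]
top [256 188   5   4  17] [257.9 189.4] [0.5472 0.0189 0.078 ]
top [223 191   5   5  19] [224.8 192.8] [0.5421 0.1187 0.078 ]
top rect ((0.591160237789154, -0.055947840213775635), (0.16597552597522736, 0.4684063792228699), 3.187390089035034)
1.4171164
side [ 192  131   95  162 4591] [241.6 226. ] [0.5779 0.0462 0.078 ]
side [269 146   4   3  11] [270.6 146.9] [ 0.5613 -0.2348  0.078 ]
side [263 172   5   3  14] [265.1 173.1] [ 0.5566 -0.135   0.078 ]
side [254 218   5   4  18] [256.  219.3] [0.548  0.0201 0.078 ]
side [247 251   6   5  24] [249.5 253.2] [0.5421 0.1194 0.078 ]
side rect ((0.5884790420532227, -0.03364124894142151), (0.16946464776992798, 0.5092694759368896), 3.252098560333252)
1.2335796
```

View pics/topcrop.png

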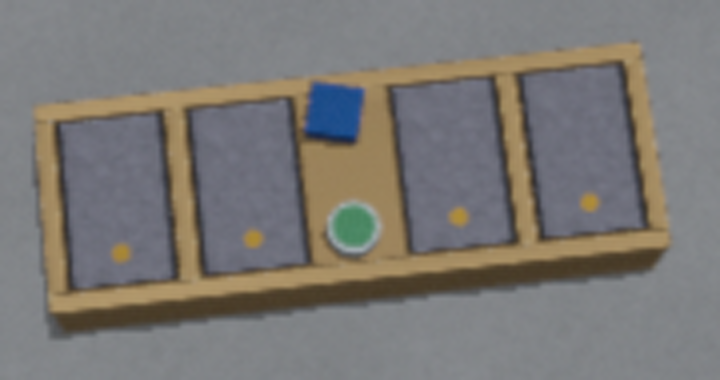

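View pics/sidecrop.png

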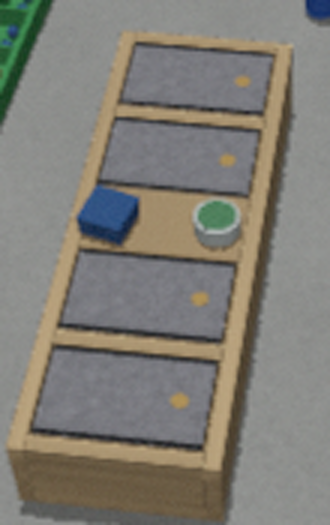

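```bash
python3 -m handwheel '[[0,0,0.0967,0,0,0,-1],[0,0,0.0967,0,0,0,-1],[0,0,0.0967,0,0,0,-1]]' 20; python3 -m handwheel '[[0,0,0,-2.7,-3,0,-1],[0,0,0,-2.7,-3,0,-1],[0,0,0,-2.7,-3,0,-1],[0,0,0,-2.7,-3,0,-1],[0,0,0,-2.7,-3,0,-1],[0,0,0,-2.7,-3,0,-1],[0,0,0,-2.7,-3,0,-1],[0,0,0,-2.7,-3,0,-1],[0,0,0,-2.7,-3,0,-1],[0,0,0,-2.7,-3,0,-1],[0,0,0,-2.7,-3,0,-1],[0,0,0,0,0,0,-1]]'
cat >> h.py <<'E'
from scipy.spatial.transform import Rotation as Ro
D={1:(.5421,.1190),2:(.5476,.0195),3:(.5567,-.1358),4:(.5614,-.2355)}
def to(k,off=0):
    s=observe(); R=Ro.from_euler('xyz',s["eef_rot"],degrees=True)
    a=np.radians(3.15); p=np.r_[D[k],.078+arm.tip_reach]-off*np.array([np.cos(a),np.sin(a),0])
    print("t",round(s["time"],2),"tcp",s["tcp_pos"].round(4),"rpy",s["eef_rot"].round(2),"F",s["force"].round(2),"g",round(s["grip_width"],3),"tip",arm.tip_reach)
    print("shift cm to touching",k,(R.inv().apply(p-s["tcp_pos"])*100).round(2))
E
python3 -c "from h import *;to(4)"
```

```text
time: 0.45
tcp_pos: [0.2112, -0.588, 0.248]
eef_rot: [180.0, 0.0, -87.1]
force: [1.1, -0.8, -0.4]
grip_width: 0.604
time: 1.45
tcp_pos: [0.5285, -0.268, 0.2482]
eef_rot: [-179.9, 0.1, -86.5]
force: [-1.0, -0.8, 0.5]
grip_width: 0.003
t 1.45 tcp [ 0.5285 -0.268   0.2482] rpy [-1.7987e+02  1.4000e-01 -8.6520e+01] F [-1.01 -0.82  0.51] g 0.003 tip 0.017
shift cm to touching 4 [-3.01 -3.45 15.33]
```

```bash
python3 -m handwheel '[[0,0,0,-1,-1.15,3.4,-1],[0,0,0,-1,-1.15,3.4,-1],[0,0,0,-1,-1.15,3.4,-1],[0,0,0,0,0,2.5,-1],[0,0,0,0,0,1.0,-1],[0,0,0,0,0,0,-1],[0,0,0,0,0,0,-1]]'
python3 - <<'E'
from h import *
to(4)
for n in("wrist","side","top"):
    d=imaging.snapshot(n); cv2.imwrite(f"pics/{n}1.png",d["color"][:,:,::-1])
    if n!="wrist":
        c=d["color"][100:310,150:430,::-1]; cv2.imwrite(f"pics/{n}1.png",cv2.resize(c,None,fx=2.5,fy=2.5,interpolation=2))
E
```

```text
time: 2.03
tcp_pos: [0.5572, -0.2424, 0.1118]
eef_rot: [180.0, -0.0, -86.9]
force: [0.3, -0.7, 0.9]
grip_width: -0.002
t 2.03 tcp [ 0.5572 -0.2424  0.1118] rpy [179.98  -0.   -86.9 ] F [ 0.29 -0.74  0.92] g -0.002 tip 0.017
shift cm to touching 4 [-0.67 -0.46  1.68]
```

View pics/wrist1.png

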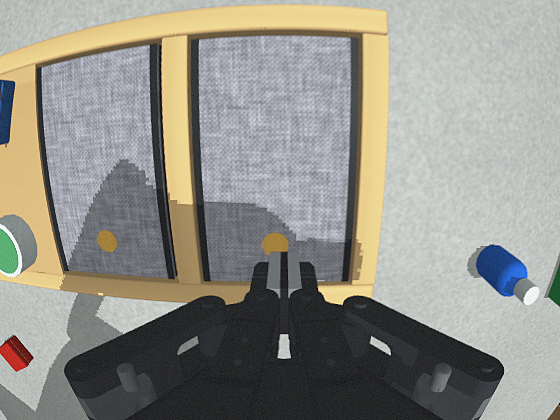

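View pics/side1.png

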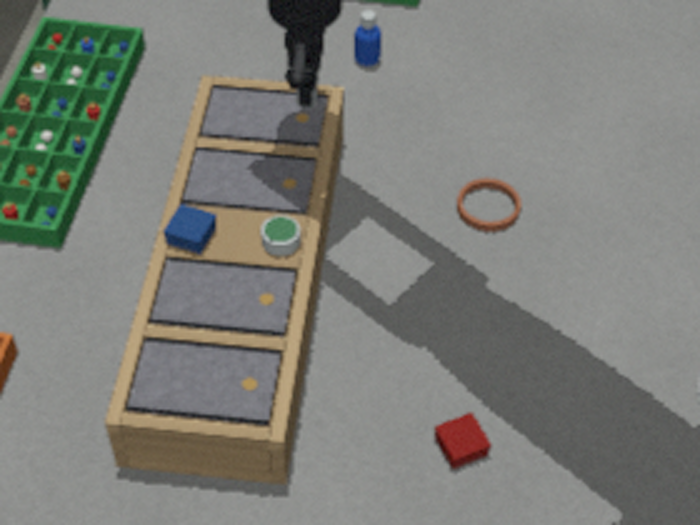

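The wrist view shows the shut fingers at (285,255), just short of lid 4's dot at (275,243). That agrees with the computed offset.

```bash
python3 -m handwheel '[[0,0,0,-0.65,-0.45,0.6,-1],[0,0,0,0,0,0.5,-1],[0,0,0,0,0,0.1,-1],[0,0,0,0,0,0,-1],[0,0,0,0,0,0,-1]]'
python3 -c "from h import *;to(4)"
python3 -m handwheel '[[0,0,0,0,0,0.1,-1],[0,0,0,0,0,0.1,-1],[0,0,0,0,0,0.1,-1],[0,0,0,0,0,0,-1]]'
python3 -c "from h import *;to(4)"
```

```text
time: 2.6
tcp_pos: [0.5613, -0.2349, 0.0991]
eef_rot: [180.0, 0.0, -86.9]
force: [-0.3, -0.2, -0.7]
grip_width: -0.004
t 2.6 tcp [ 0.5613 -0.2349  0.0991] rpy [ 1.7997e+02  1.0000e-02 -8.6860e+01] F [-0.29 -0.22 -0.68] g -0.004 tip 0.017
shift cm to touching 4 [ 0.06 -0.01  0.41]
time: 2.93
tcp_pos: [0.5613, -0.235, 0.096]
eef_rot: [180.0, 0.0, -86.9]
force: [-0.1, 0.3, -0.6]
grip_width: 0.002
t 2.93 tcp [ 0.5613 -0.235   0.096 ] rpy [ 1.7998e+02  1.0000e-02 -8.6870e+01] F [-0.11  0.31 -0.62] g 0.002 tip 0.017
shift cm to touching 4 [ 0.05 -0.01  0.1 ]
```

```bash
for i in 1 2; do python3 -m handwheel '[[0,0,0,0,0,0.05,-1],[0,0,0,0,0,0.05,-1],[0,0,0,0,0,0,-1]]' | grep -E "force|tcp"; done
```

```text
tcp_pos: [0.5615, -0.2351, 0.0953]
force: [-0.0, -0.3, -0.2]
tcp_pos: [0.5615, -0.2351, 0.0945]
force: [-2.0, 0.2, 2.4]
```

```bash
python3 -m handwheel '[[0,0,0,0,0,0.05,-1],[0,0,0,0,0,0,-1]]' | grep -E "force|tcp";  python3 -m handwheel '[[0,0,0,0,0,0.05,-1],[0,0,0,0,0,0,-1]]' | grep -E "force|tcp"
```

```text
tcp_pos: [0.5615, -0.2351, 0.0939]
force: [-1.3, -0.3, 3.4]
tcp_pos: [0.5615, -0.2351, 0.0938]
force: [-3.4, 1.3, 5.8]
```

```bash
python3 -c "from h import *;to(4)"; python3 -m handwheel '[[0,0,0,0,0,0.03,-1],[0,0,0,0,0,0,-1]]' | grep -E "force|tcp"
```

```text
t 3.77 tcp [ 0.5615 -0.2351  0.0938] rpy [ 1.800e+02 -1.000e-02 -8.686e+01] F [-3.41  1.34  5.81] g -0.001 tip 0.017
shift cm to touching 4 [ 0.04  0.01 -0.12]
tcp_pos: [0.5615, -0.2351, 0.0939]
force: [-4.3, 1.4, 7.6]
```

Lid 4 gave about 1 mm, then stopped at z = 0.0938 while the force rose to 7.6 N, so it is solid. Now lid 3.

```bash
python3 -m handwheel '[[0,0,0,0,0,-1.5,-1],[0,0,0,0,0,-1.5,-1],[0,0,0,0,0,0,-1],[0,0,0,0,0,0,-1]]'>/dev/null;python3 -c "from h import *;to(3)"
```

```text
t 4.27 tcp [ 0.5622 -0.2354  0.1236] rpy [-1.7989e+02 -7.0000e-02 -8.6860e+01] F [ 0.27  0.02 -0.2 ] g 0.002 tip 0.017
shift cm to touching 3 [-9.98  0.01  2.85]
```

```bash
python3 -m handwheel '[[0,0,0,-2.5,0,0,-1],[0,0,0,-2.5,0,0,-1],[0,0,0,-2.5,0,0,-1],[0,0,0,-2.5,0,0,-1],[0,0,0,0,0,1.5,-1],[0,0,0,0,0,1,-1],[0,0,0,0,0,0,-1],[0,0,0,0,0,0,-1],[0,0,0,0,0,0,-1]]'>/dev/null;python3 -c "from h import *;to(3)"
```

```text
t 5.02 tcp [ 0.5558 -0.1358  0.0977] rpy [ 1.7996e+02  1.0000e-02 -8.6920e+01] F [-0.52 -0.46  0.12] g -0.0 tip 0.017
shift cm to touching 3 [-0.   -0.09  0.27]
```

```bash
python3 -m handwheel '[[0,0,0,0,-0.05,0.1,-1],[0,0,0,0,0,0.1,-1],[0,0,0,0,0,0.05,-1],[0,0,0,0,0,0,-1]]'|grep -E "force|tcp"; for i in 1 2; do python3 -m handwheel '[[0,0,0,0,0,0.05,-1],[0,0,0,0,0,0,-1],[0,0,0,0,0,0,-1]]' | grep -E "force|tcp"; done
```

```text
tcp_pos: [0.5565, -0.1354, 0.0956]
force: [-0.0, -0.5, -0.6]
tcp_pos: [0.5565, -0.1352, 0.095]
force: [-0.5, -0.1, 0.0]
tcp_pos: [0.5565, -0.1351, 0.0945]
force: [-0.0, -0.5, -0.6]
```

```bash
python3 -m handwheel '[[0,0,0,0,0,0.05,-1],[0,0,0,0,0,0,-1],[0,0,0,0,0,0,-1]]' | grep -E "force|tcp"
```

```text
tcp_pos: [0.5566, -0.1352, 0.0941]
force: [-0.3, 0.6, 1.2]
```

```bash
python3 -m handwheel '[[0,0,0,0,0,0.05,-1],[0,0,0,0,0,0,-1],[0,0,0,0,0,0,-1]]' | grep -E "force|tcp"; python3 -m handwheel '[[0,0,0,0,0,0.05,-1],[0,0,0,0,0,0,-1],[0,0,0,0,0,0,-1]]' | grep -E "force|tcp"
```

```text
tcp_pos: [0.5566, -0.1352, 0.0937]
force: [-0.7, 0.8, 2.8]
tcp_pos: [0.5565, -0.1352, 0.0931]
force: [-0.7, 0.5, 2.8]
```

```bash
python3 -m handwheel '[[0,0,0,0,0,0.04,-1],[0,0,0,0,0,0,-1],[0,0,0,0,0,0,-1]]' | grep -E "force|tcp"
```

```text
tcp_pos: [0.5565, -0.1352, 0.0926]
force: [-0.6, 0.2, 2.5]
```

```bash
for i in 1 2; do python3 -m handwheel '[[0,0,0,0,0,0.05,-1],[0,0,0,0,0,0,-1],[0,0,0,0,0,0,-1]]' | grep -E "force|tcp"; done
```

```text
tcp_pos: [0.5565, -0.1352, 0.0921]
force: [-0.6, 0.4, 3.2]
tcp_pos: [0.5565, -0.1352, 0.0916]
force: [-0.1, 0.6, 2.7]
```

```bash
python3 -m handwheel '[[0,0,0,0,0,0.05,-1],[0,0,0,0,0,0,-1],[0,0,0,0,0,0,-1]]' | grep -E "force|tcp"; python3 -m handwheel '[[0,0,0,0,0,0.05,-1],[0,0,0,0,0,0,-1],[0,0,0,0,0,0,-1]]' | grep -E "force|tcp"
```

```text
tcp_pos: [0.5565, -0.1352, 0.0911]
force: [-0.8, 0.1, 2.8]
tcp_pos: [0.5565, -0.1352, 0.0906]
force: [0.1, -0.4, 2.5]
```

Lid 3 is the free one: it sank 3.6 mm under a steady 2.5–3 N. I'll keep pushing its dot end down in steps towards the stop.

```bash
python3 -m handwheel '[[0,0,0,0,0,0.1,-1],[0,0,0,0,0,0.2,-1],[0,0,0,0,0,0.2,-1],[0,0,0,0,0,0.2,-1],[0,0,0,0,0,0.1,-1],[0,0,0,0,0,0,-1]]' | grep -E "force|tcp"; python3 -m handwheel '[[0,0,0,0,0,0.1,-1],[0,0,0,0,0,0.1,-1],[0,0,0,0,0,0.1,-1],[0,0,0,0,0,0.1,-1],[0,0,0,0,0,0,-1]]' | grep -E "force|tcp"
```

```text
tcp_pos: [0.5565, -0.1352, 0.0823]
force: [0.4, -0.3, 2.6]
tcp_pos: [0.5563, -0.1352, 0.0783]
force: [1.4, -0.8, 2.6]
```

```bash
python3 - <<'E'
from h import *
d=imaging.snapshot("wrist"); cv2.imwrite("pics/wrist2.png",d["color"][:,:,::-1])
d=imaging.snapshot("side");c=d["color"][130:250,180:340,::-1]; cv2.imwrite("pics/side2.png",cv2.resize(c,None,fx=4,fy=4,interpolation=2))
to(3)
E
```

```text
t 8.87 tcp [ 0.5561 -0.1351  0.0783] rpy [ 1.7995e+02  1.0000e-02 -8.6870e+01] F [0.79 0.64 1.73] g -0.001 tip 0.017
shift cm to touching 3 [ 0.07 -0.05 -1.67]
```

View pics/wrist2.png

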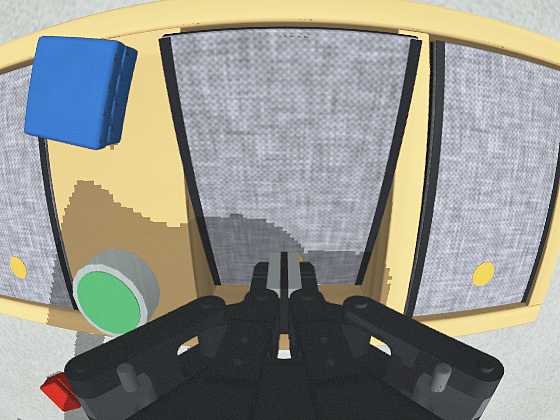

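View pics/side2.png

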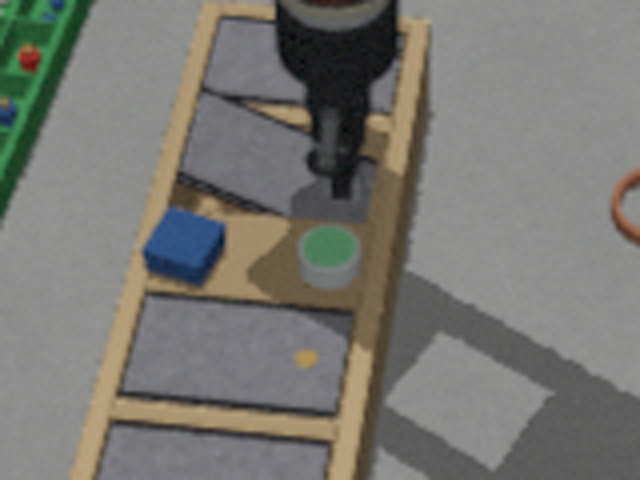

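Lid 3 is visibly tipped, with the fingers over its dot. The tin (wrist view at (115,292)) is clear of the gripper, so I'll carry on to the stop.

```bash
python3 -m handwheel '[[0,0,0,0,0,0.1,-1],[0,0,0,0,0,0.1,-1],[0,0,0,0,0,0.1,-1],[0,0,0,0,0,0,-1]]' | grep -E "force|tcp"
```

```text
tcp_pos: [0.5564, -0.1351, 0.0754]
force: [0.2, 0.1, 1.7]
```

```bash
for i in 1 2 3; do python3 -m handwheel '[[0,0,0,0,0,0.05,-1],[0,0,0,0,0,0.05,-1],[0,0,0,0,0,0,-1],[0,0,0,0,0,0,-1]]' | grep -E "force|tcp";done
```

```text
tcp_pos: [0.5564, -0.1351, 0.0745]
force: [0.8, -0.6, 1.6]
tcp_pos: [0.5564, -0.1352, 0.0735]
force: [0.3, 0.2, 2.6]
tcp_pos: [0.5564, -0.1351, 0.0725]
force: [0.3, -0.3, 2.2]
```

```bash
for i in 1 2 3; do python3 -m handwheel '[[0,0,0,0,0,0.05,-1],[0,0,0,0,0,0.05,-1],[0,0,0,0,0,0,-1],[0,0,0,0,0,0,-1]]' | grep -E "force|tcp";done
```

```text
tcp_pos: [0.5566, -0.1352, 0.0719]
force: [-0.1, 0.1, 5.0]
tcp_pos: [0.5567, -0.1352, 0.0718]
force: [-3.5, 0.8, 11.4]
tcp_pos: [0.5568, -0.1353, 0.0716]
force: [-6.4, 2.9, 17.5]
```

Stop reached: at z ≈ 0.0717 the force rises steeply, and the 22.4 mm of travel fits 0.60 rad. Lifting straight off, then checking.

```bash
python3 -m handwheel '[[0,0,0,0,0,-0.3,-1],[0,0,0,0,0,-1,-1],[0,0,0,0,0,-2,-1],[0,0,0,0,0,-3,-1],[0,0,0,0,0,-4,-1],[0,0,0,0,0,-3,-1],[0,0,0,2.5,2.5,-1,-1],[0,0,0,2.5,3,0,-1],[0,0,0,2.5,3,0,-1],[0,0,0,2.5,3,0,-1],[0,0,0,2.5,3,0,-1],[0,0,0,0,0,0,-1]]'
python3 -m handwheel '[[0,0,0,2.5,3,0,-1],[0,0,0,2.5,3,0,-1],[0,0,0,2.5,3,0,-1],[0,0,0,0,0,0,-1],[0,0,0,0,0,0,-1]]'
python3 - <<'E'
from h import *
for n,(x0,x1,y0,y1) in {"top":(100,430,120,290),"side":(150,400,90,310)}.items():
    d=imaging.snapshot(n);c=d["color"][y0:y1,x0:x1,::-1]; cv2.imwrite(f"pics/{n}3.png",cv2.resize(c,None,fx=2.4,fy=2.4,interpolation=2))
    h=420;f=h/2/np.tan(np.radians(d["vertical_fov"])/2)
    v,u=np.mgrid[:420,:560]; z=d["depth"]; C=np.stack([(u-d["cx"])/f*z,(v-d["cy"])/f*z,z],-1)
    X=(C-np.array(d["t"]))@np.array(d["R"])
    a=np.radians(3.15); ex=np.array([np.cos(a),np.sin(a)]); ey=np.array([-np.sin(a),np.cos(a)])
    for k in D:
        p=np.array(D[k])+.042*ex; q=X[...,:2]-p; lx=q@ex; ly=q@ey
        m=(abs(ly)<.03)&(abs(lx)<.045)&(z>0)&(X[...,2]>.02)
        s=np.polyfit(lx[m],X[...,2][m],1); print(n,k,"tip rad",np.arctan(s[0]).round(3),"zc",s[1].round(4),m.sum())
E
```

```text
time: 12.2
tcp_pos: [0.4142, -0.2715, 0.2125]
eef_rot: [179.8, -0.1, -87.2]
force: [0.3, 0.9, -0.1]
grip_width: -0.001
time: 12.62
tcp_pos: [0.3316, -0.3486, 0.2125]
eef_rot: [180.0, 0.0, -87.1]
force: [0.4, 0.1, 0.0]
grip_width: -0.003
top 1 tip rad -0.008 zc 0.0776 569
top 2 tip rad 0.004 zc 0.0776 564
top 3 tip rad 0.595 zc 0.0787 660
top 4 tip rad 0.03 zc 0.0775 560
side 1 tip rad -0.006 zc 0.0773 836
side 2 tip rad 0.002 zc 0.0771 711
side 3 tip rad 0.602 zc 0.0785 626
side 4 tip rad 0.029 zc 0.0768 489
```

View pics/top3.png

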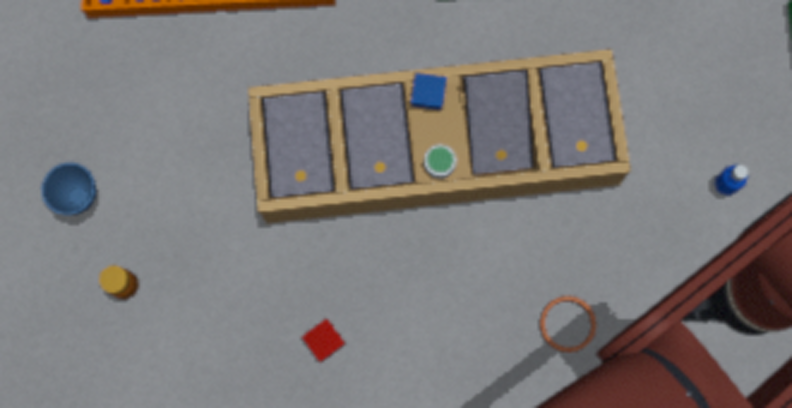

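View pics/side3.png

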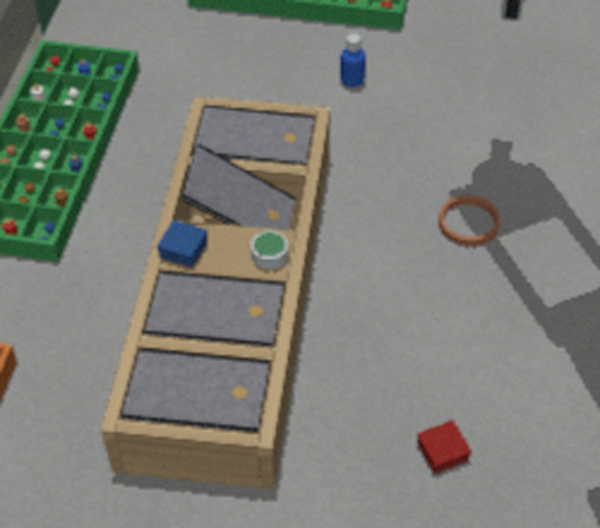

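Both views show lid 3 open at 0.595 and 0.602 rad, the other lids within 0.03 rad of level, and nothing else moved. The arm is clear, so I'm handing in.

```bash
python3 -c "
from station import arm
print(arm.sign_off())"
```

```text
the job is handed in; nothing more can be done
None
```

Lid 3 was the free one. It is now fully open against its stop, and I handed the job in at about 12.7 s of the 48 s allowed.

- **Finding it:** I pressed lid 4's dot first. It gave about 1 mm and then held while the force rose to 7.6 N, so it is solid. Lid 3 then sank steadily under about 2.5–3 N, so lids 1 and 2 were never touched.
- **Opening it:** I pushed lid 3's dot end down with the closed fingertips until it met the stop, where the force rose to about 17.5 N vertically. I then lifted straight off and moved the arm clear.
- **Last checks:** Depth fits from the top and side cameras put lid 3 at 0.595 and 0.602 rad, against its stop at 0.60. Lids 1 and 2 are level within 0.01 rad.
- **Lid 4:** It rests at about 0.03 rad, where the press left it against its full compartment.
- **Other items:** The ring box, tin, bottles, bangle, bowl and gift box look undisturbed in the pictures. I checked these by eye and did not measure them.

No check failed or disagreed.

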